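# Fetch the brass seal blank from its tin and stand it in the engraving fixture

## Robot

A 6-joint arm with a two-finger parallel gripper is mounted at the origin on the work surface. World frame = base frame: x ahead of the robot, y to its left, z up, the work surface at z = 0. Lengths are in m, angles in rad, forces in N, time in s.
With the tool pointing down it reaches from about 0.325 to 1 m from the base axis. Payload 5.1 kg.
Tool frame: the origin (TCP) lies midway between the tips of the shut fingers; the grasp point (between the pads) lies 19 mm behind it; z points along the fingers, y is the direction in which the jaws open and shut (so a half turn about z gives the same grasp; the last joint's range is limited). The gripper opens to 85 mm and grips with 20 to 120 N. Pads are 22 mm wide; open, the fingers measure 114 mm over their backs; the gripper's body (76 mm by 85 mm) begins 54 mm behind the grasp point. The pads swing forward as they close: fully open they stand 13 mm farther back than shut.
Start: joints at [-1.294, 0.124, 1.65, -0, 1.367, -0.083], TCP at [0.229, -0.608, 0.231] pointing down, gripper open.
Joint ranges: [-2.61, 2.61], [-1.02, 2.33], [0.03, 2.71], [-1.35, 4.49], [0.32, 2.68], [-2.91, 2.91]. Speed limits (rad/s): [2.57, 2.57, 3.14, 3.14, 3.14, 3.14].

## Interface

Orientations are given as a unit quaternion [x, y, z, w].
In Python, from rig import robot gives the robot as it stands.
- The arm moves only by the tool send_rows, never from a script. Its argument "targets" is a list of rows, each an object with "xyz": the shift along the tool's x, y, z in mm, a list of three; "roll": the turn about the tool's z in rad; "claw": the finger opening in mm, from 0 to 85.4. In form: [{"xyz": [tx, ty, tz], "roll": roll, "claw": claw}, ...]. A call has exactly 8 rows; each row shifts and turns the commanded pose from where the row before left it, along the tool's axes as they then stand; what a row does not reach is not made up. A row lasts 1/8 s, in which the tool goes at most 62.5 mm and 10.7 degrees, less where a joint would pass 70% of its speed; a pose out of reach is approached as far as the arm can. A call is refused whole if a number of a shift passes 62.5 or a number of a turn 0.188, either way. A call with a gripper value outside its range is refused whole. The fingers move at their own pace and stop on an object; the grip force is fixed at half the most. Time passes only in rows, so rows that do not move let the fingers close, or fill a call up. It gives the time, the measured TCP pose, the force and the opening at its end, in the units of the state.
- robot.observe(): the state, without advancing time (a new reading comes with each control period).
- robot.snapshot(name): name is "scene" or "top" or "wrist"; returns a dict with "img" (480x640x3 uint8, red, green, blue), "depth" (480x640 float32, m along the optical axis (not along the pixel's ray), 0 where there is no reading), "intrinsics" (3x3 intrinsics, pixels), "eye" and "rotation" of the camera in the world. Camera axes: x right, y up, looking along -z (the intrinsics and any distortion apply to the point x, -y, -z); pixel columns grow to the right and rows downward; lengths in m; the calibration is good to about 2 mm. A picture is of the moment at which its call begins.
- robot.finish_job(): hands the job in, once; it reports no verdict.
Trained networks look in a picture, given as the dict that the camera call returned (one of the last four; its "shot" number tells which), for a name from the list of things; names that differ only in an ending like _2 or _b are one class to them, and where a whole thing is asked for, a point or a joint stands for the part that bears it (a point fixed in the world has none). Each returns a list of dicts, best first, with "conf" (0 to 1); they miss things now and then, are a little off and sometimes report something else, mostly with a low value. They report only what shows in the picture. A call takes as long as a camera call. They do not tell look-alikes from the thing itself.
- robot.silhouettes(picture, label): "pixels" (480x640 bool, what is visible of it) and "bbox" ([left, top, right, bottom] in pixels, round what is visible of it).
- robot.place_of(picture, label): "location" ([column, row] in pixels: a listed point, or the origin of a listed thing).
The state is a dict: "time_s": time; "q": joint angles; "joint_vel": joint speeds; "joint_torque": joint torques, N m; "eef_pos": TCP position; "ee_rot": TCP orientation; "ft_force": force on the tool from outside, world axes, zero at the start; "torque": the same for the moment, N m; "width": finger opening in m.
Only numpy, scipy, OpenCV 4.12 (cv2) and the standard library are available. Lean on these libraries where they do the work, as an engineer would, in place of code of your own. Each camera call takes 0.05 s, during which the arm holds its last target.

## Task

Reach down into the yellow tin, lift out the brass seal blank and stand it upright, foot down, inside the orange ring of the engraving fixture, ready to be engraved. Set it down gently rather than dropping it, and leave all three tins standing where they are, with the other two blanks still in theirs.

Things in the scene. Friction and masses are not known exactly. Their poses are not given: they have to be found in the camera images.
- brass_blank: Brass seal blank standing foot down in the yellow tin, within 6 mm of its middle: round foot 36 mm across and 12 mm high, cone to 16 mm, straight round neck of 16 mm diameter up to 65 mm, top at 68 mm (17 mm below the tin's rim); about 0.2 kg, loose. Origin: centre of the foot's underside, z up along the neck. Good grip: the neck, 60 mm above the origin.
- yellow_tin: Yellow tin, an open round upright can, 110 mm outside and 106 mm inside diameter, 88 mm tall with a 3 mm thick white floor, loose on the table, 0.6 kg; origin: centre of its underside, z up. It holds the brass blank. Fingers spread wide do not fit its mouth: go in closed, open to about 30 mm over the neck.
- grey_tin: Grey tin, an open round upright can, 110 mm outside and 106 mm inside diameter, 88 mm tall with a 3 mm thick white floor, loose on the table, 0.6 kg; origin: centre of its underside, z up. It holds a dark steel blank. A bystander.
- blue_tin: Blue tin, an open round upright can, 110 mm outside and 106 mm inside diameter, 88 mm tall with a 3 mm thick white floor, loose on the table, 0.6 kg; origin: centre of its underside, z up. It holds a pale aluminium blank. A bystander. The three tins swap places from run to run.
- dark_blank: Dark steel blank standing in the grey tin, same shape and size as the brass blank; origin: centre of the underside of its foot, z up. A bystander.
- pale_blank: Pale aluminium blank standing in the blue tin, same shape and size as the brass blank; origin: centre of the underside of its foot, z up. A bystander.
- nest (a point): Middle of the fixture's nest: the centre of the flat floor inside the orange ring, 10 mm above the table. The fixture is a fixed aluminium plate 130 x 130 x 10 mm; the ring on it is 60 mm inside and 76 mm outside diameter and stands 8 mm above the plate. z up.
There are look-alikes about, which are no part of the job. Several things look just like the part that bears nest: the one meant starts nearest to the robot's base.

How it is judged:
By the outcome, as a careful person would: the job done as asked, in the order asked, and still so for the second after the job is handed in, with the robot touching nothing.
It also fails if it takes over 43 s, if anything falls off the work surface, if the arm or the gripper's body presses on something with over 40 N, if the wrist force passes 120 N, or if a joint passes its speed limit or range.

## Working session

There is one attempt and no reset: what is moved stays moved. The work goes in short steps, Python scripts to look and compute and a tool call to move; the robot and the scene stay as the last step left them, time stands still between calls to the robot, and variables do not carry over. Pictures are saved under pics/ and viewed, and the job is handed in when it is done.

Besides the shell and the picture viewer there is one more tool, called after "Emit:" in YAML: its name, and indented under it one key for each argument. send_rows: Moves the arm, as the interface text tells. Its arguments: {"type":"object","properties":{"targets":{"type":"array","items":{"type":"object","properties":{"xyz":{"type":"array","items":{"type":"number"}},"roll":{"type":"number"},"claw":{"type":"number"}}}}},"required":["targets"]}

```bash
mkdir -p pics; ls; python3 - <<'E'
from rig import robot
import cv2,pickle
s=robot.observe();print(s)
for n in("scene","top"):
    p=robot.snapshot(n);cv2.imwrite(f"pics/{n}0.png",p["img"][:,:,::-1]);pickle.dump(p,open(f"{n}0.pkl","wb"))
    print(n,p["eye"],p["rotation"],p["intrinsics"],p["depth"].min(),p["depth"].max(),p.keys())
    for l in["brass_blank","yellow_tin","grey_tin","blue_tin","nest"]:
        print(l,[(r["conf"],r["location"]) for r in robot.place_of(p,l)])
E
```

```text
pics
{'time_s': 0.0, 'q': array([-1.29361845e+00,  1.24511572e-01,  1.65165681e+00,  1.43634108e-05,
        1.36749339e+00, -8.25954574e-02]), 'joint_vel': array([-8.91105124e-04, -6.26999160e-04,  7.46952886e-05, -2.62554066e-04,
        6.20408322e-05, -7.19402006e-04]), 'joint_torque': array([-8.25398911e-04, -4.23611712e+01, -3.65451586e+01, -2.13965779e-05,
        6.96665156e-03,  7.03596328e-06]), 'eef_pos': array([ 0.22865448, -0.60781241,  0.23005899]), 'ee_rot': array([ 9.83863711e-01,  1.78916541e-01, -9.34954370e-05, -1.03034648e-03]), 'ft_force': array([-0.75811995,  0.50175441,  0.11759205]), 'torque': array([ 0.02130678,  0.00053173, -0.0390671 ]), 'width': 0.08547938604205232}
scene [1.11176507 0.49507045 1.16054819] [0.11483461 0.31364817 0.88757616 0.31724817] [[585.28330147   0.         311.79102753]
 [  0.         585.28330147 248.50086031]
 [  0.           0.           1.        ]] 0.0 3.5568495 dict_keys(['img', 'depth', 'intrinsics', 'eye', 'rotation', 'shot'])
brass_blank [(0.47, [318.3, 304.6])]
yellow_tin [(0.63, [319.8, 308.8])]
grey_tin [(0.56, [418.7, 428.4])]
blue_tin [(0.78, [411.3, 337.1])]
nest [(0.97, [309.1, 232.5]), (0.87, [277.3, 182.9]), (0.58, [228.5, 140.5])]
top [ 0.2310775  -0.21184892  1.58735852] [ 0.07321866 -0.07224672 -0.69998328  0.7067127 ] [[620.28720411   0.         321.5316665 ]
 [  0.         620.28720411 232.25987702]
 [  0.           0.           1.        ]] 0.0 2.6173565 dict_keys(['img', 'depth', 'intrinsics', 'eye', 'rotation', 'shot'])
brass_blank [(0.55, [271.8, 214.8])]
yellow_tin [(0.63, [272.3, 216.1])]
grey_tin [(0.74, [138.9, 201.7])]
blue_tin [(0.75, [193.9, 255.0])]
nest [(0.72, [422.6, 280.8]), (0.58, [343.5, 259.8]), (0.56, [508.5, 278.6])]
```

View pics/scene0.png

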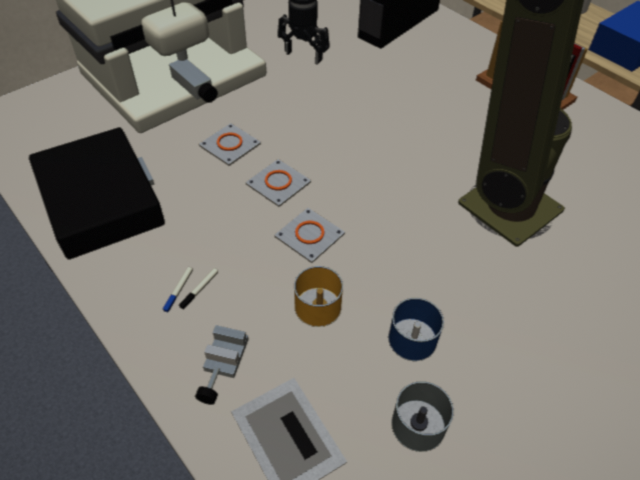

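View pics/top0.png

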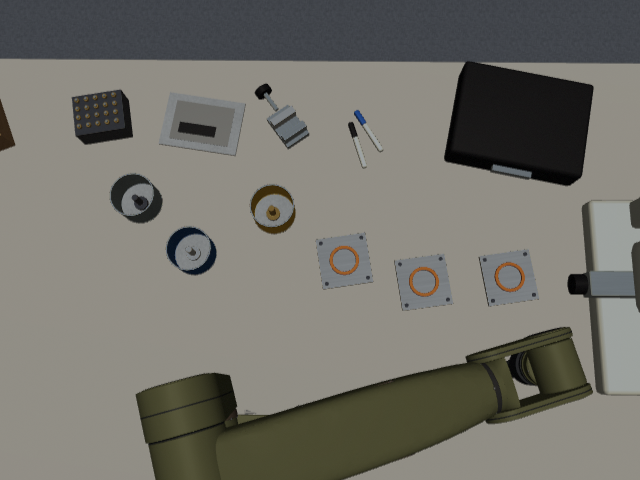

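```bash
cat > h.py <<'E'
import numpy as np
from scipy.spatial.transform import Rotation as R
def ray(p,uv):
    K=p["intrinsics"];d=np.array([(uv[0]-K[0,2])/K[0,0],-(uv[1]-K[1,2])/K[1,1],-1.])
    return R.from_quat(p["rotation"]).apply(d)
def atz(p,uv,z):
    d=ray(p,uv);e=np.array(p["eye"]);return e+d*(z-e[2])/d[2]
def cloud(p):
    K=p["intrinsics"];v,u=np.mgrid[:480,:640];D=p["depth"]
    c=np.stack([(u-K[0,2])/K[0,0]*D,-(v-K[1,2])/K[1,1]*D,-D],-1)
    return R.from_quat(p["rotation"]).apply(c.reshape(-1,3)).reshape(480,640,3)+np.array(p["eye"])
def proj(p,X):
    c=R.from_quat(p["rotation"]).inv().apply(np.array(X)-np.array(p["eye"]));K=p["intrinsics"]
    return c[0]/-c[2]*K[0,0]+K[0,2],-c[1]/-c[2]*K[1,1]+K[1,2]
E
python3 - <<'E'
import pickle
from h import *
for n,pts in(("scene",dict(br=(318.3,304.6),y=(319.8,308.8),g=(418.7,428.4),b=(411.3,337.1),n1=(309.1,232.5),n2=(277.3,182.9),n3=(228.5,140.5))),("top",dict(br=(271.8,214.8),y=(272.3,216.1),g=(138.9,201.7),b=(193.9,255.0),n1=(422.6,280.8),n2=(343.5,259.8),n3=(508.5,278.6)))):
    p=pickle.load(open(n+"0.pkl","rb"))
    for k,v in pts.items():
        x=atz(p,v,{'n':.01,'b':0.0}.get(k[0],0) if k!='br' else .003);print(n,k,x.round(4),np.hypot(*x[:2]).round(3))
E
```

```text
scene br [ 0.608  -0.0845  0.003 ] 0.614
scene y [ 0.6115 -0.0747  0.    ] 0.616
scene g [0.6414 0.2762 0.    ] 0.698
scene b [0.4993 0.1158 0.    ] 0.513
scene n1 [ 0.4867 -0.2672  0.01  ] 0.555
scene n2 [ 0.4403 -0.4637  0.01  ] 0.639
scene n3 [ 0.4445 -0.6972  0.01  ] 0.827
top br [ 0.6079 -0.0771  0.003 ] 0.613
top y [ 0.6051 -0.0782  0.    ] 0.61
top g [0.6408 0.2752 0.    ] 0.697
top b [0.4995 0.1225 0.    ] 0.514
top n1 [ 0.4365 -0.4676  0.01  ] 0.64
top n2 [ 0.4889 -0.2653  0.01  ] 0.556
top n3 [ 0.4443 -0.6874  0.01  ] 0.818
```

The scene view shows three tins: yellow (318,296), blue (416,328) and grey (422,415). It also shows three identical orange-ring fixtures at (309,232), (277,182) and (229,141).

- **Could be taken for the brass blank:** the steel blank at (420,418) and the aluminium blank at (416,328). The brass one is in the yellow tin at (319,297).
- **Could be taken for the nest:** the three fixtures lie 0.556, 0.64 and 0.82 m from the base. I choose the one at 0.556 m, scene (309,232), top (344,260).

Next I check the choice in a close crop and refine the positions.

```bash
python3 - <<'E'
import pickle,cv2
from h import *
ims=[]
for n,c in(("scene",(314,265)),("top",(305,240))):
    p=pickle.load(open(n+"0.pkl","rb"))
    im=p["img"];u,v=c
    ims.append(cv2.resize(im[v-62:v+62,u-62:u+62,::-1],(396,396),interpolation=cv2.INTER_CUBIC))
    hsv=cv2.cvtColor(im,cv2.COLOR_RGB2HSV)
    m=((hsv[...,0]<14)&(hsv[...,1]>150)&(hsv[...,2]>120)).astype(np.uint8)
    nc,l,st,ce=cv2.connectedComponentsWithStats(m)
    for i in range(1,nc):
        if st[i,4]>60:
            pts=np.argwhere(l==i)[:,::-1].astype(np.float32)
            W=np.array([atz(p,q,.018) for q in pts])
            h=cv2.convexHull(W[:,:2].astype(np.float32));print(n,"ring",ce[i].round(1),st[i,4],[np.round(x,4) for x in cv2.minEnclosingCircle(h)])
    C=cloud(p)
    k=(abs(C[...,0]-.607)<.08)&(abs(C[...,1]+.078)<.08)&(p["depth"]>0)
    P=C[k];r=P[P[:,2]>.075]
    # rim circle fit
    A=np.c_[2*r[:,:2],np.ones(len(r))];s=np.linalg.lstsq(A,(r[:,:2]**2).sum(1),rcond=None)[0]
    print(n,"rim",len(r),s[:2],np.sqrt(s[2]+s[:2]@s[:2]),r[:,2].max())
    d=np.hypot(P[:,0]-s[0],P[:,1]-s[1]);t=P[(d<.035)&(P[:,2]>.058)];print("top",len(t),t.mean(0) if len(t) else 0,np.median(t,0) if len(t) else 0)
cv2.imwrite("pics/crop1.png",np.hstack(ims))
E
```

```text
scene ring [229.1 140.9] 103 [array([ 0.4483, -0.6868]), np.float64(0.037)]
scene ring [277.7 179.7] 122 [array([ 0.4352, -0.468 ]), np.float64(0.0373)]
scene ring [309.4 231.7] 155 [array([ 0.4884, -0.2644]), np.float64(0.0373)]
scene rim 490 [ 0.61374417 -0.08128229] 0.05356440307617927 0.09453083676412266
top 50 [ 0.61278432 -0.076971    0.06909462] [ 0.61317777 -0.07635367  0.06976524]
top rim 249 [ 0.61143512 -0.08313628] 0.05326941030667762 0.09669241729970413
top 35 [ 0.60811433 -0.08034609  0.06933461] [ 0.60827379 -0.08057759  0.06988595]
```

View pics/crop1.png

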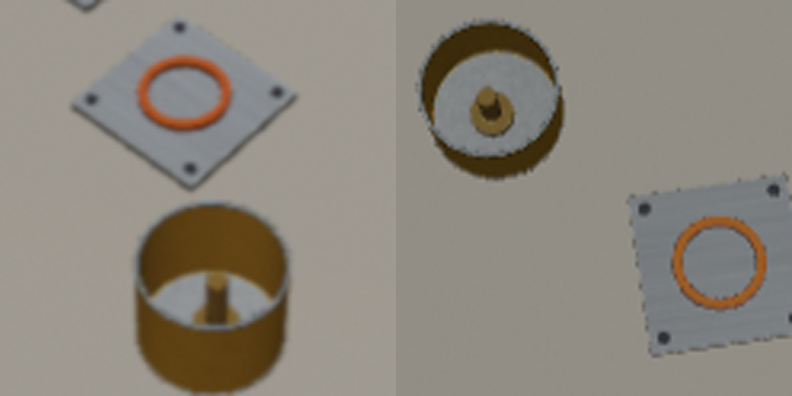

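The left crop shows the brass blank in the yellow tin, with its neck at about (215,295). The nearest fixture is beside it, with its ring at (185,93). Both choices hold, so I move over the tin at height.

Emit:
send_rows:
  targets:
    - {"xyz": [34, -22.5, -4], "roll": 0, "claw": 30}
    - {"xyz": [34, -22.5, -4], "roll": 0, "claw": 30}
    - {"xyz": [34, -22.5, -4], "roll": 0, "claw": 30}
    - {"xyz": [34, -22.5, -4], "roll": 0, "claw": 30}
    - {"xyz": [34, -22.5, -4], "roll": 0, "claw": 30}
    - {"xyz": [34, -22.5, 0], "roll": 0, "claw": 30}
    - {"xyz": [34, -22.5, 0], "roll": 0, "claw": 30}
    - {"xyz": [34, -22.5, 0], "roll": 0, "claw": 30}

```text
time_s: 1.6
eef_pos: [0.4207, -0.343, 0.2516]
ee_rot: [0.984, 0.179, 0.0, 0.0]
ft_force: [0.5, 0.6, 1.2]
width: 0.0302
```

Emit:
send_rows:
  targets:
    - {"xyz": [34, -22.5, 0], "roll": 0, "claw": 30}
    - {"xyz": [34, -22.5, 0], "roll": 0, "claw": 30}
    - {"xyz": [34, -22.5, 0], "roll": 0, "claw": 30}
    - {"xyz": [34, -22.5, 0], "roll": 0, "claw": 30}
    - {"xyz": [34, -22.5, 0], "roll": 0, "claw": 30}
    - {"xyz": [34, -22.5, 0], "roll": 0, "claw": 30}
    - {"xyz": [20, -13, 0], "roll": 0, "claw": 30}
    - {"xyz": [0, 0, 0], "roll": 0, "claw": 30}

```text
time_s: 2.6
eef_pos: [0.5782, -0.1255, 0.2513]
ee_rot: [0.984, 0.18, -0.0, -0.0]
ft_force: [0.2, 0.0, 0.9]
width: 0.0301
```

```bash
python3 - <<'E'
from rig import robot
import cv2,pickle
from h import *
s=robot.observe();print(s['time_s'],s['eef_pos'],s['ee_rot'],s['q'],s['width'],s['ft_force'])
p=robot.snapshot("wrist");cv2.imwrite("pics/wrist1.png",p["img"][:,:,::-1]);pickle.dump(p,open("wrist1.pkl","wb"))
print(p["eye"],p["rotation"])
for l in["brass_blank","yellow_tin"]:
    for r in robot.place_of(p,l): print(l,r["conf"],r["location"],atz(p,r["location"],.003 if l[0]=='b' else 0))
C=cloud(p)
k=(abs(C[...,0]-.61)<.07)&(abs(C[...,1]+.08)<.07)&(p["depth"]>0)
P=C[k];t=P[(np.hypot(P[:,0]-.611,P[:,1]+.081)<.03)&(P[:,2]>.05)&(P[:,2]<.08)]
print(len(t),t.mean(0) if len(t) else 0, t.min(0),t.max(0))
E
```

```text
2.6 [ 0.5781533  -0.12553927  0.25128523] [ 9.83633442e-01  1.80181153e-01 -6.14903444e-05 -1.15757721e-05] [-3.04524063e-01 -1.56098375e-02  1.76184477e+00 -3.75111126e-05
  1.39547729e+00  9.03937578e-01] 0.030129280213626833 [0.21837963 0.01593564 0.88123221]
[ 0.64390799 -0.10097081  0.39338555] [-0.11504866  0.07928521 -0.56217601  0.81512931]
brass_blank 0.85 [283.2, 149.9] [ 0.61132631 -0.07714971  0.003     ]
brass_blank 0.38 [409.2, 323.9] [ 0.48477489 -0.26800342  0.003     ]
yellow_tin 0.89 [287.2, 151.0] [ 0.61147281 -0.08095225  0.        ]
336 [ 0.61086834 -0.0792802   0.06841317] [ 0.60242737 -0.08664177  0.05001933] [ 0.61792488 -0.07125615  0.07187066]
```

View pics/wrist1.png

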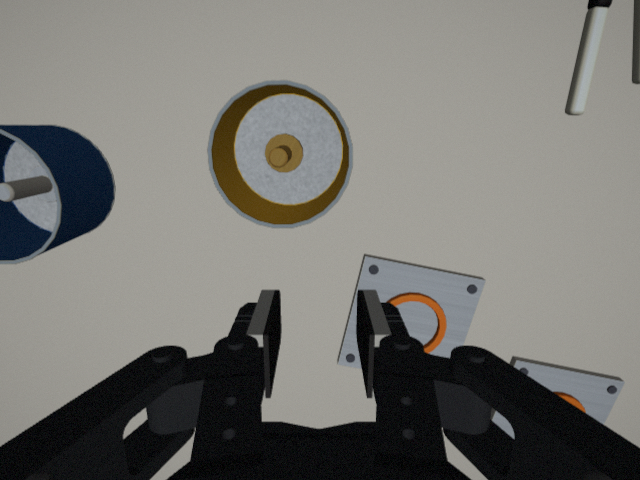

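The wrist view shows the brass blank at (280,155) inside the yellow tin, giving (0.6105, -0.079). The ring of the nearest fixture is at (410,322). I align over the neck and go down part of the way.

Emit:
send_rows:
  targets:
    - {"xyz": [15.7, -10.7, 0], "roll": 0, "claw": 30}
    - {"xyz": [15.5, -10.7, 0], "roll": 0, "claw": 30}
    - {"xyz": [15.5, -10.6, 0], "roll": 0, "claw": 30}
    - {"xyz": [0, 0, 25], "roll": 0, "claw": 30}
    - {"xyz": [0, 0, 40], "roll": 0, "claw": 30}
    - {"xyz": [0, 0, 35], "roll": 0, "claw": 30}
    - {"xyz": [0, 0, 20], "roll": 0, "claw": 30}
    - {"xyz": [0, 0, 0], "roll": 0, "claw": 30}

```text
time_s: 3.75
eef_pos: [0.6093, -0.0796, 0.1295]
ee_rot: [0.984, 0.179, -0.002, -0.001]
ft_force: [-0.9, -0.2, 0.4]
width: 0.03
```

```bash
python3 - <<'E'
from rig import robot
import cv2,pickle
from h import *
s=robot.observe();print(s['time_s'],s['eef_pos'],s['ee_rot'],s['width'],s['ft_force'])
p=robot.snapshot("wrist");cv2.imwrite("pics/wrist2.png",p["img"][:,:,::-1])
C=cloud(p)
P=C[p["depth"]>0];t=P[(np.hypot(P[:,0]-.611,P[:,1]+.081)<.012)&(P[:,2]>.055)&(P[:,2]<.08)]
print(len(t),t.mean(0) if len(t) else 0, t.min(0),t.max(0))
u=t[t[:,2]>.067]; print(u.mean(0),u.min(0),u.max(0))
E
```

```text
3.75 [ 0.60927338 -0.07963364  0.12952934] [ 9.83818599e-01  1.79159050e-01 -1.58566820e-03 -6.95596677e-04] 0.030043494050434178 [-0.88914515 -0.18897455  0.38696598]
777 [ 0.61188378 -0.0780034   0.06790588] [ 0.60222445 -0.08626064  0.05501404] [ 0.61816657 -0.07076694  0.07256659]
[ 0.61078428 -0.07844574  0.06981085] [ 0.60222445 -0.08626064  0.06701356] [ 0.61816657 -0.0709614   0.07256659]
```

View pics/wrist2.png

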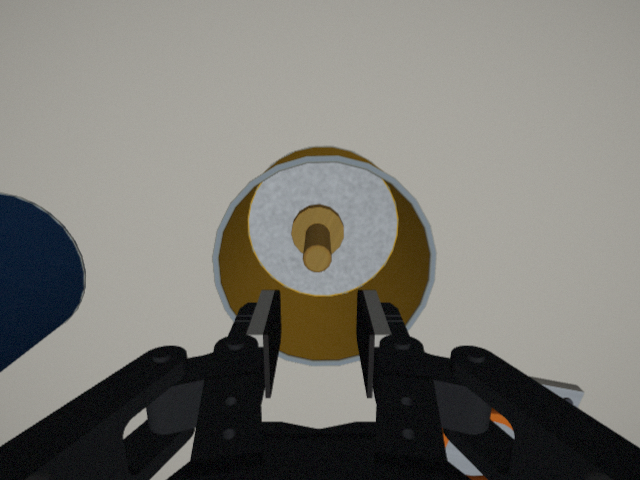

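The neck at (317,258) is centred between the pads, which meet at column 320. I go down.

Emit:
send_rows:
  targets:
    - {"xyz": [0.7, 0, 12], "roll": 0, "claw": 30}
    - {"xyz": [0.7, 0, 14], "roll": 0, "claw": 30}
    - {"xyz": [0, 0, 14], "roll": 0, "claw": 30}
    - {"xyz": [0, 0, 14], "roll": 0, "claw": 30}
    - {"xyz": [0, 0, 14], "roll": 0, "claw": 30}
    - {"xyz": [0, 0, 10], "roll": 0, "claw": 30}
    - {"xyz": [0, 0, 6], "roll": 0, "claw": 30}
    - {"xyz": [0, 0, 0], "roll": 0, "claw": 30}

```text
time_s: 4.8
eef_pos: [0.6111, -0.0798, 0.0469]
ee_rot: [0.984, 0.179, -0.0, -0.0]
ft_force: [-0.0, 0.7, 0.7]
width: 0.0301
```

```bash
python3 - <<'E'
from rig import robot
import cv2
s=robot.observe();print(s['time_s'],s['eef_pos'],s['ee_rot'],s['width'],s['ft_force'])
p=robot.snapshot("wrist");cv2.imwrite("pics/wrist3.png",p["img"][:,:,::-1])
E
```

```text
4.8 [ 0.6111225  -0.07982637  0.04685385] [ 9.83865458e-01  1.78909538e-01 -3.37337535e-04 -1.55321236e-04] 0.030126592200059116 [-0.04066331  0.74361624  0.68603372]
```

View pics/wrist3.png

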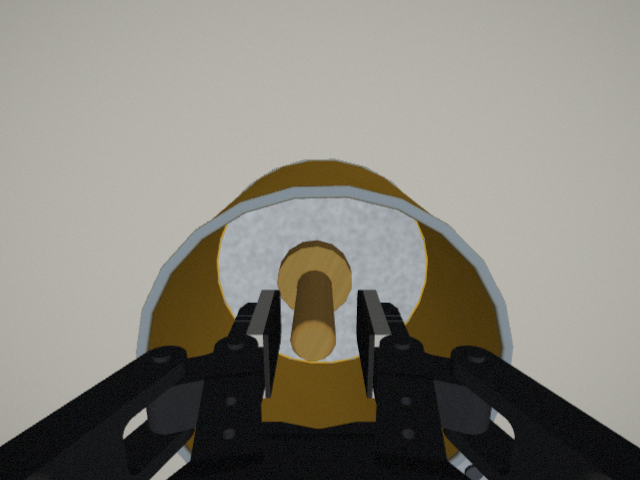

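The neck at (313,320) is between the pads, about 1 mm left of centre. I trim that and close.

Emit:
send_rows:
  targets:
    - {"xyz": [0, -1.2, 3], "roll": 0, "claw": 30}
    - {"xyz": [0, 0, 0], "roll": 0, "claw": 24}
    - {"xyz": [0, 0, 0], "roll": 0, "claw": 18}
    - {"xyz": [0, 0, 0], "roll": 0, "claw": 12}
    - {"xyz": [0, 0, 0], "roll": 0, "claw": 8}
    - {"xyz": [0, 0, 0], "roll": 0, "claw": 8}
    - {"xyz": [0, 0, 0], "roll": 0, "claw": 8}
    - {"xyz": [0, 0, 0], "roll": 0, "claw": 8}

```text
time_s: 5.85
eef_pos: [0.6111, -0.0786, 0.0447]
ee_rot: [0.984, 0.179, 0.0, -0.0]
ft_force: [-2.1, 2.2, 3.6]
width: 0.0138
```

```bash
python3 - <<'E'
from rig import robot
import cv2
s=robot.observe();print(s['time_s'],s['eef_pos'],s['ee_rot'],s['width'],s['ft_force'])
p=robot.snapshot("wrist");cv2.imwrite("pics/wrist4.png",p["img"][:,:,::-1])
E
```

```text
5.85 [ 0.6110628  -0.07860494  0.04465701] [ 9.83861837e-01  1.78929751e-01  1.51863344e-04 -8.34524491e-05] 0.013845827762184612 [-2.05340364  2.20360669  3.58672895]
```

View pics/wrist4.png

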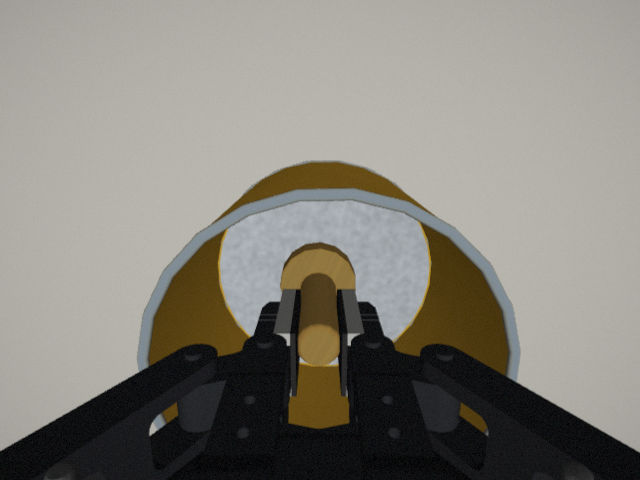

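The pads hold the neck at (320,335), and the blank is upright. I lift slowly at first.

Emit:
send_rows:
  targets:
    - {"xyz": [0, 0, -3], "roll": 0, "claw": 8}
    - {"xyz": [0, 0, -7], "roll": 0, "claw": 8}
    - {"xyz": [0, 0, -14], "roll": 0, "claw": 8}
    - {"xyz": [0, 0, -22], "roll": 0, "claw": 8}
    - {"xyz": [0, 0, -28], "roll": 0, "claw": 8}
    - {"xyz": [0, 0, -28], "roll": 0, "claw": 8}
    - {"xyz": [0, 0, -22], "roll": 0, "claw": 8}
    - {"xyz": [0, 0, -10], "roll": 0, "claw": 8}

```text
time_s: 6.9
eef_pos: [0.6118, -0.079, 0.1811]
ee_rot: [0.984, 0.179, 0.002, 0.001]
ft_force: [1.2, 0.6, -2.6]
width: 0.0142
```

```bash
python3 - <<'E'
from rig import robot
import cv2
s=robot.observe();print(s['time_s'],s['eef_pos'],s['ee_rot'],s['width'],s['ft_force'])
a=robot.snapshot("wrist")["img"];b=robot.snapshot("scene")["img"]
cv2.imwrite("pics/lift.png",np.hstack([cv2.resize(a,(400,300)),cv2.resize(b[180:400,200:493],(400,300))])[:,:,::-1]) if 0 else None
import numpy as np
cv2.imwrite("pics/lift.png",np.hstack([cv2.resize(a,(400,300)),cv2.resize(b[180:400,200:493],(400,300))])[:,:,::-1])
E
```

```text
6.9 [ 0.61182802 -0.07896161  0.18114889] [9.83857663e-01 1.78943417e-01 1.68418481e-03 7.17821451e-04] 0.01417382522819816 [ 1.16744396  0.62544523 -2.55117627]
```

View pics/lift.png

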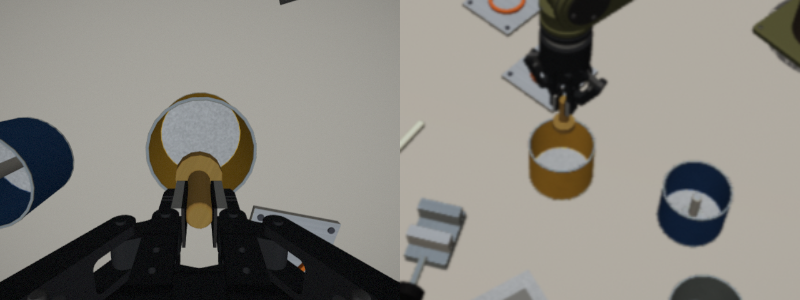

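The blank is out of the tin, held upright at left (200,195), and the tin is unmoved. I carry it to above the nest.

Emit:
send_rows:
  targets:
    - {"xyz": [-10, 7, 0], "roll": 0, "claw": 8}
    - {"xyz": [-25, 18, 0], "roll": 0, "claw": 8}
    - {"xyz": [-35, 25, 0], "roll": 0, "claw": 8}
    - {"xyz": [-40, 29, 0], "roll": 0, "claw": 8}
    - {"xyz": [-36, 26, 0], "roll": 0, "claw": 8}
    - {"xyz": [-24, 17, 0], "roll": 0, "claw": 8}
    - {"xyz": [-11.5, 8.5, 0], "roll": 0, "claw": 8}
    - {"xyz": [0, 0, 0], "roll": 0, "claw": 8}

```text
time_s: 8.0
eef_pos: [0.4862, -0.2651, 0.1775]
ee_rot: [0.984, 0.178, -0.0, -0.001]
ft_force: [-0.4, -0.1, -3.2]
width: 0.0142
```

```bash
python3 - <<'E'
from rig import robot
import cv2,pickle
from h import *
s=robot.observe();print(s['time_s'],s['eef_pos'],s['ee_rot'],s['width'],s['ft_force'])
p={n:robot.snapshot(n) for n in("wrist","scene","top")}
pickle.dump(p,open("carry.pkl","wb"))
a,b,c=p["wrist"]["img"],p["scene"]["img"],p["top"]["img"]
cv2.imwrite("pics/carry.png",np.hstack([cv2.resize(a,(400,300)),cv2.resize(b[150:330,210:450],(400,300))])[:,:,::-1])
for n in p:
    q=p[n]
    for r in robot.silhouettes(q,"brass_blank")[:1]:
        C=cloud(q)[r["pixels"]&(q["depth"]>0)]
        C=C[(np.hypot(C[:,0]-.488,C[:,1]+.265)<.05)]
        print(n,r["conf"],len(C))
        if len(C):
            z=C[:,2]
            for lo,hi in((.12,.14),(.14,.16),(.16,.18),(.18,.22)):
                k=C[(z>lo)&(z<=hi)]
                if len(k)>5: print(lo,len(k),k.mean(0).round(4),k.min(0).round(4),k.max(0).round(4))
q=p["wrist"]
for r in robot.place_of(q,"nest"): print(r["conf"],r["location"],atz(q,r["location"],.01))
E
```

```text
8.0 [ 0.48624073 -0.2650536   0.17746517] [ 9.84006432e-01  1.78131331e-01 -4.08023052e-04 -6.35504158e-04] 0.014215705735493642 [-0.41890136 -0.08888525 -3.24663027]
wrist 0.63 5854
0.12 145 [ 0.4991 -0.2606  0.138 ] [ 0.4861 -0.2801  0.1338] [ 0.5033 -0.2476  0.14  ]
0.14 2526 [ 0.4937 -0.2625  0.149 ] [ 0.4774 -0.2824  0.14  ] [ 0.5034 -0.2476  0.16  ]
0.16 678 [ 0.4915 -0.2635  0.1705] [ 0.4852 -0.2722  0.16  ] [ 0.4939 -0.2577  0.18  ]
0.18 2448 [ 0.4888 -0.2644  0.1979] [ 0.4755 -0.2735  0.18  ] [ 0.4996 -0.249   0.2118]
scene 0.54 200
0.14 134 [ 0.4918 -0.2593  0.1503] [ 0.471  -0.2793  0.1403] [ 0.5056 -0.2465  0.1596]
0.16 29 [ 0.4918 -0.2612  0.1685] [ 0.4853 -0.2668  0.1621] [ 0.4961 -0.2551  0.1794]
0.18 32 [ 0.4934 -0.2628  0.1947] [ 0.4875 -0.2695  0.1812] [ 0.4963 -0.2514  0.2074]
top 0.41 39
0.14 39 [ 0.4733 -0.2639  0.1501] [ 0.4682 -0.2757  0.1406] [ 0.478  -0.2523  0.1587]
0.92 [320.4, 214.6] [ 0.48886548 -0.26605708  0.01      ]
0.56 [512.2, 351.4] [ 0.43268918 -0.46905224  0.01      ]
```

View pics/carry.png

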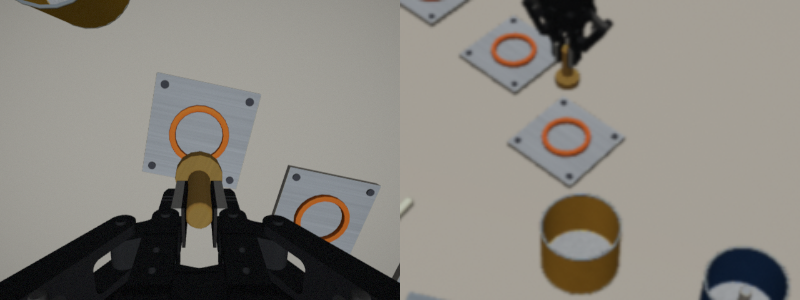

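The blank hangs upright above the nest, with its foot centred near (0.4855, -0.265). The ring reads (0.4885, -0.2655), so I shift 2 mm and go down to just above the floor.

Emit:
send_rows:
  targets:
    - {"xyz": [2.2, 1.2, 10], "roll": 0, "claw": 8}
    - {"xyz": [0, 0, 20], "roll": 0, "claw": 8}
    - {"xyz": [0, 0, 24], "roll": 0, "claw": 8}
    - {"xyz": [0, 0, 24], "roll": 0, "claw": 8}
    - {"xyz": [0, 0, 20], "roll": 0, "claw": 8}
    - {"xyz": [0, 0, 14], "roll": 0, "claw": 8}
    - {"xyz": [0, 0, 7], "roll": 0, "claw": 8}
    - {"xyz": [0, 0, 0], "roll": 0, "claw": 8}

```text
time_s: 9.35
eef_pos: [0.4895, -0.2651, 0.0591]
ee_rot: [0.984, 0.179, -0.0, -0.0]
ft_force: [0.0, 0.0, -1.9]
width: 0.0142
```

```bash
python3 - <<'E'
from rig import robot
import cv2
from h import *
s=robot.observe();print(s['time_s'],s['eef_pos'],s['ee_rot'],s['width'],s['ft_force'])
a=robot.snapshot("wrist")["img"];b=robot.snapshot("scene")["img"]
cv2.imwrite("pics/low.png",np.hstack([cv2.resize(a,(400,300)),cv2.resize(b[180:300,230:390],(400,300))])[:,:,::-1])
E
```

```text
9.35 [ 0.48945621 -0.26512363  0.05909282] [ 9.83860310e-01  1.78938122e-01 -1.33840984e-04 -1.45613725e-04] 0.014176152127203471 [ 0.02954574  0.01146911 -1.93918099]
```

View pics/low.png

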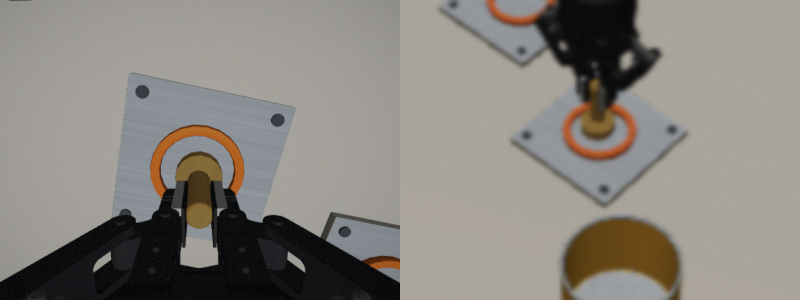

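The foot is inside the ring in both views, left (200,170) and right (600,125), and about 7 mm above the floor. I lower it gently and watch the force.

Emit:
send_rows:
  targets:
    - {"xyz": [0, 0, 1.5], "roll": 0, "claw": 8}
    - {"xyz": [0, 0, 1.5], "roll": 0, "claw": 8}
    - {"xyz": [0, 0, 1], "roll": 0, "claw": 8}
    - {"xyz": [0, 0, 1], "roll": 0, "claw": 8}
    - {"xyz": [0, 0, 0.5], "roll": 0, "claw": 8}
    - {"xyz": [0, 0, 0.5], "roll": 0, "claw": 8}
    - {"xyz": [0, 0, 0], "roll": 0, "claw": 8}
    - {"xyz": [0, 0, 0], "roll": 0, "claw": 8}

```text
time_s: 10.45
eef_pos: [0.4895, -0.2652, 0.0534]
ee_rot: [0.984, 0.179, 0.0, 0.0]
ft_force: [-0.1, 0.1, -2.0]
width: 0.0138
```

Emit:
send_rows:
  targets:
    - {"xyz": [0, 0, 0.5], "roll": 0, "claw": 8}
    - {"xyz": [0, 0, 0], "roll": 0, "claw": 8}
    - {"xyz": [0, 0, 0.4], "roll": 0, "claw": 8}
    - {"xyz": [0, 0, 0], "roll": 0, "claw": 8}
    - {"xyz": [0, 0, 0.4], "roll": 0, "claw": 8}
    - {"xyz": [0, 0, 0], "roll": 0, "claw": 8}
    - {"xyz": [0, 0, 0], "roll": 0, "claw": 8}
    - {"xyz": [0, 0, 0], "roll": 0, "claw": 8}

```text
time_s: 11.45
eef_pos: [0.4895, -0.2651, 0.052]
ee_rot: [0.984, 0.179, 0.0, 0.0]
ft_force: [0.9, 0.3, -2.1]
width: 0.0142
```

Emit:
send_rows:
  targets:
    - {"xyz": [0, 0, 0.4], "roll": 0, "claw": 8}
    - {"xyz": [0, 0, 0], "roll": 0, "claw": 8}
    - {"xyz": [0, 0, 0.3], "roll": 0, "claw": 8}
    - {"xyz": [0, 0, 0], "roll": 0, "claw": 8}
    - {"xyz": [0, 0, 0.3], "roll": 0, "claw": 8}
    - {"xyz": [0, 0, 0], "roll": 0, "claw": 8}
    - {"xyz": [0, 0, 0], "roll": 0, "claw": 8}
    - {"xyz": [0, 0, 0], "roll": 0, "claw": 8}

```text
time_s: 12.45
eef_pos: [0.4897, -0.2652, 0.0517]
ee_rot: [0.984, 0.179, 0.0, 0.0]
ft_force: [-2.4, 1.0, 5.4]
width: 0.014
```

The force went from -2 to +5 N, so the foot is on the floor. I open slowly.

Emit:
send_rows:
  targets:
    - {"xyz": [0, 0, 0], "roll": 0, "claw": 15}
    - {"xyz": [0, 0, 0], "roll": 0, "claw": 17}
    - {"xyz": [0, 0, 0], "roll": 0, "claw": 20}
    - {"xyz": [0, 0, 0], "roll": 0, "claw": 24}
    - {"xyz": [0, 0, 0], "roll": 0, "claw": 30}
    - {"xyz": [0, 0, 0], "roll": 0, "claw": 36}
    - {"xyz": [0, 0, 0], "roll": 0, "claw": 40}
    - {"xyz": [0, 0, 0], "roll": 0, "claw": 40}

```text
time_s: 13.45
eef_pos: [0.4895, -0.2652, 0.0511]
ee_rot: [0.984, 0.179, 0.0, 0.0]
ft_force: [0.7, 0.2, -0.3]
width: 0.0397
```

Emit:
send_rows:
  targets:
    - {"xyz": [0, 0, -3], "roll": 0, "claw": 40}
    - {"xyz": [0, 0, -8], "roll": 0, "claw": 40}
    - {"xyz": [0, 0, -16], "roll": 0, "claw": 40}
    - {"xyz": [0, 0, -24], "roll": 0, "claw": 40}
    - {"xyz": [0, 0, -30], "roll": 0, "claw": 40}
    - {"xyz": [0, 0, -30], "roll": 0, "claw": 40}
    - {"xyz": [0, 0, -20], "roll": 0, "claw": 40}
    - {"xyz": [0, 0, 0], "roll": 0, "claw": 40}

```text
time_s: 14.45
eef_pos: [0.4905, -0.2659, 0.1847]
ee_rot: [0.984, 0.179, 0.002, 0.002]
ft_force: [0.0, 0.7, 0.1]
width: 0.0402
```

```bash
python3 - <<'E'
from rig import robot
import cv2
from h import *
s=robot.observe();print(s['time_s'],s['eef_pos'],s['width'],s['ft_force'])
p=robot.snapshot("wrist");q=robot.snapshot("scene");a=p["img"];b=q["img"]
cv2.imwrite("pics/end.png",np.hstack([cv2.resize(a,(400,300)),cv2.resize(b[150:450,150:550],(400,300))])[:,:,::-1])
C=cloud(p);P=C[p["depth"]>0];P=P[np.hypot(P[:,0]-.489,P[:,1]+.265)<.028]
for lo,hi in((.008,.013),(.014,.024),(.03,.06),(.07,.085)):
    k=P[(P[:,2]>lo)&(P[:,2]<hi)]
    if len(k):print(lo,len(k),k.mean(0).round(4),k.min(0).round(4),k.max(0).round(4))
for l in["brass_blank","yellow_tin","blue_tin","grey_tin","nest"]:
    for r in robot.place_of(q,l)[:2]: print(l,r["conf"],r["location"],atz(q,r["location"],.01 if l[-1]in'kt' else 0).round(4))
E
```

```text
14.45 [ 0.49054939 -0.26585404  0.18469917] 0.04016829750341385 [0.04303651 0.67976215 0.11387177]
0.008 1761 [ 0.4934 -0.2626  0.0095] [ 0.4612 -0.2927  0.008 ] [ 0.5169 -0.2371  0.013 ]
0.014 768 [ 0.4938 -0.2642  0.022 ] [ 0.472  -0.2833  0.0141] [ 0.5067 -0.2479  0.024 ]
0.03 184 [ 0.4947 -0.2636  0.046 ] [ 0.4862 -0.2722  0.0309] [ 0.497  -0.2578  0.06  ]
0.07 455 [ 0.4898 -0.2653  0.0763] [ 0.4811 -0.2733  0.0701] [ 0.4966 -0.2578  0.0792]
brass_blank 0.75 [306.2, 234.8] [ 0.4974 -0.2658  0.01  ]
yellow_tin 0.59 [321.3, 309.3] [ 0.6096 -0.0714  0.    ]
blue_tin 0.36 [309.1, 234.5] [ 0.4856 -0.2685  0.    ]
grey_tin 0.82 [413.5, 429.2] [0.6508 0.2706 0.    ]
grey_tin 0.71 [416.2, 420.2] [0.6327 0.2607 0.    ]
nest 0.89 [307.4, 233.7] [ 0.4927 -0.2668  0.01  ]
nest 0.78 [228.1, 142.8] [ 0.4512 -0.6894  0.01  ]
```

View pics/end.png

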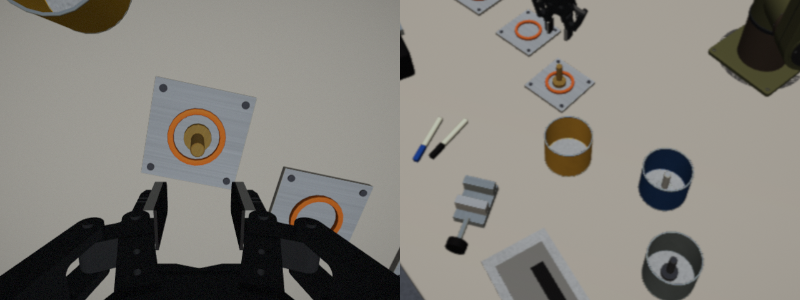

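The blank stands upright inside the ring, left (197,138) and right (560,75). Its top measures (0.4898, -0.2653, 0.078), which fits 10 + 68 mm. All three tins stand, and the other two blanks are still in theirs. The gripper is clear, so I hand it in.

```bash
python3 - <<'E'
from rig import robot
print(robot.finish_job())
E
```

```text
the job is handed in; nothing more can be done
None
```

The brass blank is out of the yellow tin and stands upright, foot down, inside the orange ring of the fixture nearest the base. I gripped it by the neck, lowered it in small steps until the force showed contact (about 5 N upward), then opened slowly and backed off straight up. The job was handed in at about 14.5 s.

- **Placement:** in the last wrist and scene pictures the blank is upright inside the ring. Its top is at (0.490, -0.265, 0.078), about 1–2 mm from the nest's middle.
- **Bystanders:** in the last scene picture all three tins stand where they were, and the steel and aluminium blanks are still in theirs. I judged the tins by eye, without measuring them again.
- **Checks that disagreed:**
  - In the last scene picture the network reported the "blue_tin" at the nest with low confidence (0.36). That is a false report, since the picture shows the blue tin standing in its own place.
  - It put the brass blank's foot about 8 mm off in x, but the wrist camera's depth reading shows it centred.
  - The finger opening read 14 mm on the 16 mm neck, but the grip held.

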